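# Push the tipped-out stock bins shut

## Task

The lesson is over and some clear bins of the tilt-bin rack have been left tipped out. With the fingertips, from the front, gently push every tipped-out bin back up until it is fully shut, flush with its neighbours, without slamming it, and leave the bins that are shut already as they are. Do not reach into the bins or pinch, lift or carry anything, leave the things on the bench and on the rack's roof where they are, and finish clear of everything.

Things in the scene. Friction and masses are not known exactly. Their poses are not given: they have to be found in the camera images.
- rack: Tilt-bin rack, fixed to the bench: grey open-fronted housing 133 mm deep (x), 600 mm wide (y), 164 mm tall, holding five clear plastic bins side by side, 118 mm from centre to centre. Origin at the centre of its underside, on the bench; x points to its closed back, z up; its open front faces the robot, in the plane x = -66.5 mm. The order of the bins varies. A fingertip pushing a lip should rise with it along its arc: pushed straight, it can bind.
- bin_tubes (a joint): Tilt of the clear bin with short aluminium tubes, rad: 0 shut (front flush with the housing's), growing as its top tips out to the robot, stop at 0.78. It hinges on a line along the rack's y, in the plane of the rack's front, 14 mm above the bench. The hinge is stiff: the bin stays at any tilt and takes 1 to 4 N to push at its lip; it weighs 0.3 to 0.56 kg.
- bin_tubes_lip (a point): Middle of the front edge of the finger lip of the bin with short aluminium tubes. The bin's clear flat front is 112 mm wide and reaches 140 mm up from the hinge line; its lip is a ledge 100 mm wide and 5 mm thick that stands 10 mm out. This point is 134 mm up and 10 mm out from the hinge line in the bin's own frame (148 mm above the bench when shut) and turns with the bin.
- bin_discs (a joint): Tilt of the clear bin with yellow plastic discs, rad: 0 shut (front flush with the housing's), growing as its top tips out to the robot, stop at 0.78. It hinges on a line along the rack's y, in the plane of the rack's front, 14 mm above the bench. The hinge is stiff: the bin stays at any tilt and takes 1 to 4 N to push at its lip; it weighs 0.3 to 0.56 kg.
- bin_discs_lip (a point): Middle of the front edge of the finger lip of the bin with yellow plastic discs. The bin's clear flat front is 112 mm wide and reaches 140 mm up from the hinge line; its lip is a ledge 100 mm wide and 5 mm thick that stands 10 mm out. This point is 134 mm up and 10 mm out from the hinge line in the bin's own frame (148 mm above the bench when shut) and turns with the bin.
- bin_wheels (a joint): Tilt of the clear bin with wooden wheels, rad: 0 shut (front flush with the housing's), growing as its top tips out to the robot, stop at 0.78. It hinges on a line along the rack's y, in the plane of the rack's front, 14 mm above the bench. The hinge is stiff: the bin stays at any tilt and takes 1 to 4 N to push at its lip; it weighs 0.3 to 0.56 kg.
- bin_wheels_lip (a point): Middle of the front edge of the finger lip of the bin with wooden wheels. The bin's clear flat front is 112 mm wide and reaches 140 mm up from the hinge line; its lip is a ledge 100 mm wide and 5 mm thick that stands 10 mm out. This point is 134 mm up and 10 mm out from the hinge line in the bin's own frame (148 mm above the bench when shut) and turns with the bin.
- bin_bolts (a joint): Tilt of the clear bin with steel bolts, rad: 0 shut (front flush with the housing's), growing as its top tips out to the robot, stop at 0.78. It hinges on a line along the rack's y, in the plane of the rack's front, 14 mm above the bench. The hinge is stiff: the bin stays at any tilt and takes 1 to 4 N to push at its lip; it weighs 0.3 to 0.56 kg.
- bin_bolts_lip (a point): Middle of the front edge of the finger lip of the bin with steel bolts. The bin's clear flat front is 112 mm wide and reaches 140 mm up from the hinge line; its lip is a ledge 100 mm wide and 5 mm thick that stands 10 mm out. This point is 134 mm up and 10 mm out from the hinge line in the bin's own frame (148 mm above the bench when shut) and turns with the bin.
- bin_pulleys (a joint): Tilt of the clear bin with red pulleys, rad: 0 shut (front flush with the housing's), growing as its top tips out to the robot, stop at 0.78. It hinges on a line along the rack's y, in the plane of the rack's front, 14 mm above the bench. The hinge is stiff: the bin stays at any tilt and takes 1 to 4 N to push at its lip; it weighs 0.3 to 0.56 kg.
- bin_pulleys_lip (a point): Middle of the front edge of the finger lip of the bin with red pulleys. The bin's clear flat front is 112 mm wide and reaches 140 mm up from the hinge line; its lip is a ledge 100 mm wide and 5 mm thick that stands 10 mm out. This point is 134 mm up and 10 mm out from the hinge line in the bin's own frame (148 mm above the bench when shut) and turns with the bin.
- tin: Bystander, loose: closed flat round tin with a green lid, 60 mm across, 38 mm tall, standing on the bench close in front of the rack. Origin at the centre of its underside.
- tube: Bystander, loose: square aluminium tube 20 x 20 mm, 180 mm long, lying on the bench close in front of the rack. Origin at the centre of its underside, its length along its y axis.
- disc: Bystander, loose: yellow plastic disc 90 mm across, 6 mm thick, lying flat on the bench close in front of the rack. Origin at the centre of its underside.
- carton: Bystander, loose: small cardboard carton 45 x 70 x 30 mm (x, y, z) standing on the rear half of the rack's roof. Origin at the centre of its underside.

How it is judged:
At the end, for the whole second after the job is handed in: All five bins are shut to within 0.035 rad (about 5 mm at the lip), and the tin, tube, disc and carton are within 15 mm of where they began (value of joint each of bin_tubes, bin_discs, bin_wheels, bin_bolts, bin_pulleys below 0.035 rad and distance of each of tin, tube, disc, carton from where it was at the start of the episode below 0.015 m); the robot touches nothing.
It fails at once if a bystander was lifted, carried or shoved more than 15 mm (distance of any of tin, tube, disc, carton from where it was at the start of the episode above 0.015 m).
It fails at once if a bin was slammed (tilting shut faster than 4 rad/s, about 0.5 m/s at the lip) (velocity of joint any of bin_tubes, bin_discs, bin_wheels, bin_bolts, bin_pulleys below -4 rad/s).
It fails at once if a bin was shoved or squeezed with more than 60 N (contact force between any of bin_tubes, bin_discs, bin_wheels, bin_bolts, bin_pulleys and the fingers above 60 N or contact force between any of bin_tubes, bin_discs, bin_wheels, bin_bolts, bin_pulleys and the arm above 60 N).
It fails at once if a bin that was shut already was tipped out by more than 0.1 rad (value of joint any of bin_bolts, bin_pulleys above 0.1 rad).
It fails at once if the gripper reached over a bin's front into the bin, or took its front between the fingers ((x of the grasp point in the frame of bin_tubes_lip between 0.006 and 0.09 m and z of the grasp point in the frame of bin_tubes_lip between -0.13 and 0.012 m and y of the grasp point in the frame of bin_tubes_lip between -0.055 and 0.055 m) or (x of the grasp point in the frame of bin_discs_lip between 0.006 and 0.09 m and z of the grasp point in the frame of bin_discs_lip between -0.13 and 0.012 m and y of the grasp point in the frame of bin_discs_lip between -0.055 and 0.055 m) or (x of the grasp point in the frame of bin_wheels_lip between 0.006 and 0.09 m and z of the grasp point in the frame of bin_wheels_lip between -0.13 and 0.012 m and y of the grasp point in the frame of bin_wheels_lip between -0.055 and 0.055 m) or (x of the grasp point in the frame of bin_bolts_lip between 0.006 and 0.09 m and z of the grasp point in the frame of bin_bolts_lip between -0.13 and 0.012 m and y of the grasp point in the frame of bin_bolts_lip between -0.055 and 0.055 m) or (x of the grasp point in the frame of bin_pulleys_lip between 0.006 and 0.09 m and z of the grasp point in the frame of bin_pulleys_lip between -0.13 and 0.012 m and y of the grasp point in the frame of bin_pulleys_lip between -0.055 and 0.055 m)).
It also fails if it takes over 67 s, if anything falls off the work surface, if the arm or the gripper's body presses on something with over 40 N, if the wrist force passes 120 N, or if a joint passes its speed limit or range.

## Robot

A 7-joint arm with a two-finger parallel gripper is mounted at the origin on the work surface. World frame = base frame: x ahead of the robot, y to its left, z up, the work surface at z = 0. Lengths are in m, angles in rad, forces in N, time in s.
With the tool pointing down it reaches from about 0.4 to 0.85 m from the base axis. Payload 4.5 kg.
Tool frame: the origin (TCP) lies on the centre line of the jaws, within the pads' length; the fingertips stand 14 mm ahead of it and the grasp point (between the pads) lies 5 mm behind it; z points along the fingers, x is the direction in which the jaws open and shut, and the axes are right-handed (so a half turn about z gives the same grasp; the last joint's range is limited). The gripper opens to 88 mm and grips with 3 to 60 N. Pads are 18 mm wide; open, the fingers measure 123 mm over their backs; the gripper's body (75 mm by 187 mm) begins 45 mm behind the grasp point.
Start: joints at [1.217, 0.689, -0.195, 1.565, 0.157, 0.902, -0.215], TCP at [0.236, -0.579, 0.253] pointing down, gripper open.
Joint ranges: [-3.01, 3.01], [-0.46, 2.08], [-1.47, 1.51], [0.13, 2.56], [-1, 4.14], [0.04, 2.09], [-2.66, 2.66]. Speed limits (rad/s): [2.57, 2.57, 3.14, 3.14, 3.14, 3.14, 3.14].

## Interface

Orientations are given as [roll, pitch, yaw] about the fixed x, y, z axes, in that order (R = Rz(yaw) Ry(pitch) Rx(roll)).
In Python, from bench import bot, fingers, ik, telemetry, eyes, workorder gives the robot as it stands. The module is installed in compiled form; this text tells all that it offers. Calls block until the motion is done:
- bot.move_ptp(position, orientation): joint-space move of the TCP to a pose.
- bot.line_to(position, v=0.15, rot=None): straight line of the TCP; rot=None keeps the orientation; v is the mean speed in m/s.
- bot.set_joints(angles): joint-space move.
- fingers.ungrasp() and fingers.gripper_close(): open the fingers fully, or close them until they stop; the grip force is fixed at half the most.
- bot.sleep(seconds).
- ik(position, orientation): joint angles nearest the present ones, or None.
- telemetry.sense(): the state.
- eyes.snapshot(name): name is "side" or "top" or "wrist"; returns the picture (384x512x3 uint8, red, green, blue); there is no depth.
- eyes.camera_info(name): a dict with "K" (3x3 intrinsics, pixels), "R" (3x3) and "t" (3): a world point X has camera coordinates R X + t; the wrist camera has in their place "hand_eye" (4x4, takes a point from camera to tool coordinates, whose origin is the TCP and whose axes are the tool frame's). Camera axes: x right, y down, z forward; pixel columns grow to the right and rows downward; lengths in m; the calibration is good to about 2 mm. A picture is of the moment at which its call begins: read the wrist's pose just before it. camera_info takes no time and is no camera call.
A pose or a line that the arm cannot do raises bot.PlanningError and nothing moves.
- workorder.job_done(): hands the job in, once; it reports no verdict.
Trained networks look in the newest picture that a camera, given by its name, has taken for a name from the list of things; names that differ only in an ending like _2 or _b are one class to them, and where a whole thing is asked for, a point or a joint stands for the part that bears it (a point fixed in the world has none). Each returns a list of dicts, best first, with "conf" (0 to 1); they miss things now and then, are a little off and sometimes report something else, mostly with a low value. They report only what shows in the picture. A call takes as long as a camera call.
- eyes.spot_in(camera, label): "position" ([x, y, z] in m, in world coordinates, good to about 4 mm: the middle of the surface that is visible of it).
- eyes.outline_of(camera, label): "mask" (384x512 bool, what is visible of it).
The state is a dict: "time_s": time; "joint_pos": joint angles; "joint_velocities": joint speeds; "joint_torque": joint torques, N m; "position": TCP position; "ee_rot": TCP orientation; "wrist_force": force on the tool from outside, world axes, zero at the start; "wrist_torque": the same for the moment, N m; "opening": finger opening in m.
Only numpy, scipy, OpenCV 4.12 (cv2) and the standard library are available. Lean on these libraries where they do the work, as an engineer would, in place of code of your own. Each camera call takes 0.05 s, during which the arm holds its last target.

## Working session

There is one attempt and no reset: what is moved stays moved. The work goes in short steps, each a Python script; the robot and the scene stay as the last script left them, time stands still between calls to the robot, and variables do not carry over. Pictures are saved under pics/ and viewed, and the job is handed in when it is done.

```bash
mkdir -p pics
python3 - <<'E'
from bench import bot, fingers, ik, telemetry, eyes, workorder
import cv2
s=telemetry.sense();print(s['time_s'],s['position'],s['ee_rot'],s['wrist_force'],s['opening'])
for n in ['side','top']:
    im=eyes.snapshot(n);cv2.imwrite(f'pics/{n}0.png',im[:,:,::-1])
    c=eyes.camera_info(n);print(n,c['K'],c['R'],c['t'])
    for l in ['rack','bin_tubes','bin_discs','bin_wheels','bin_bolts','bin_pulleys','bin_tubes_lip','bin_discs_lip','bin_wheels_lip','bin_bolts_lip','bin_pulleys_lip','tin','tube','disc','carton']:
        r=eyes.spot_in(n,l);print(l,[(round(d['conf'],2),[round(float(x),3) for x in d['position']]) for d in r[:3]])
E
```

```text
0.0 [ 0.23607016 -0.57803565  0.25189827] [ 3.14147323e+00  1.86703625e-03 -1.18294457e+00] [0.94262286 0.18450499 0.68134493] 0.08790463028293787
side [[488.84845459   0.         253.86327065]
 [  0.         488.84845459 190.27418686]
 [  0.           0.           1.        ]] [[-0.83386949 -0.55171602  0.01646515]
 [-0.35877174  0.51909974 -0.77576949]
 [ 0.4194574  -0.65279774 -0.63080155]] [0.47572081 0.27508586 1.04380454]
rack [(0.87, [0.609, 0.135, 0.164])]
bin_tubes [(0.57, [0.541, 0.031, 0.104])]
bin_discs [(0.65, [0.531, 0.174, 0.097]), (0.27, [0.638, -0.009, 0.195]), (0.23, [0.564, -0.148, 0.088])]
bin_wheels [(0.88, [0.561, -0.275, 0.112]), (0.28, [0.432, 0.199, 0.02])]
bin_bolts [(0.65, [0.562, -0.149, 0.087])]
bin_pulleys [(0.73, [0.554, -0.05, 0.121])]
bin_tubes_lip [(0.59, [0.545, 0.031, 0.105]), (0.43, [0.565, -0.148, 0.088])]
bin_discs_lip [(0.81, [0.528, 0.176, 0.095]), (0.33, [0.561, -0.277, 0.111])]
bin_wheels_lip [(0.81, [0.56, -0.272, 0.108])]
bin_bolts_lip [(0.64, [0.562, -0.149, 0.093]), (0.56, [0.552, -0.051, 0.122])]
bin_pulleys_lip []
tin [(0.56, [0.472, -
[... 571 characters left out ...]
0.034, 0.008])]
bin_discs []
bin_wheels [(0.75, [0.543, -0.282, 0.11]), (0.18, [0.618, -0.04, 0.162])]
bin_bolts [(0.71, [0.475, -0.236, 0.034]), (0.66, [0.553, -0.151, 0.15])]
bin_pulleys [(0.66, [0.551, -0.04, 0.148])]
bin_tubes_lip [(0.93, [0.512, 0.083, 0.098])]
bin_discs_lip [(0.93, [0.506, 0.198, 0.102])]
bin_wheels_lip [(0.84, [0.551, -0.283, 0.108])]
bin_bolts_lip [(0.46, [0.556, -0.149, 0.151])]
bin_pulleys_lip [(0.74, [0.558, -0.147, 0.152]), (0.5, [0.553, -0.032, 0.151]), (0.48, [0.542, -0.283, 0.11])]
tin [(0.98, [0.475, -0.236, 0.039])]
tube [(0.69, [0.437, 0.184, 0.02]), (0.64, [0.548, -0.041, 0.15])]
disc [(0.83, [0.442, -0.031, 0.007])]
carton [(0.92, [0.645, -0.021, 0.195])]
```

```bash
python3 -c "
import cv2
for n in ['side','top']:
    a=cv2.imread(f'pics/{n}0.png');cv2.imwrite(f'pics/{n}0b.png',cv2.resize(a,(800,600),interpolation=cv2.INTER_CUBIC))"
```

```text
(no output)
```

View pics/side0b.png

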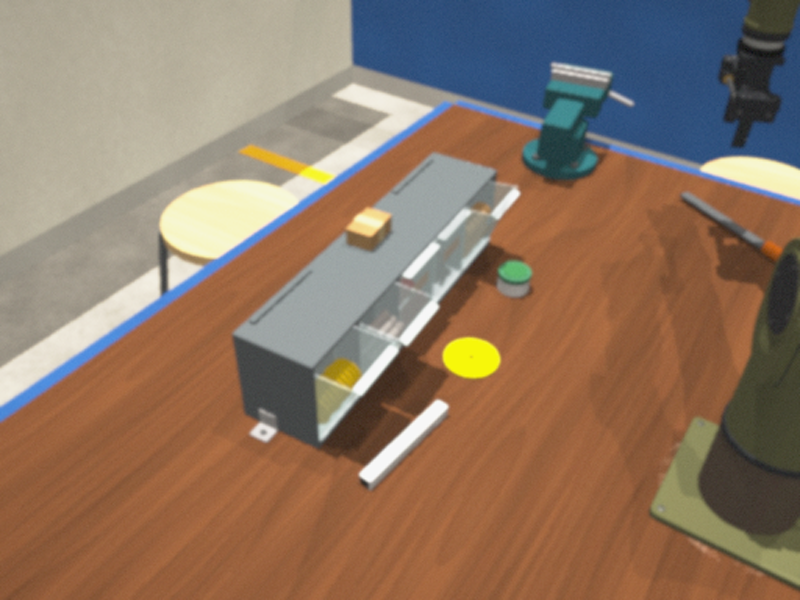

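View pics/top0b.png

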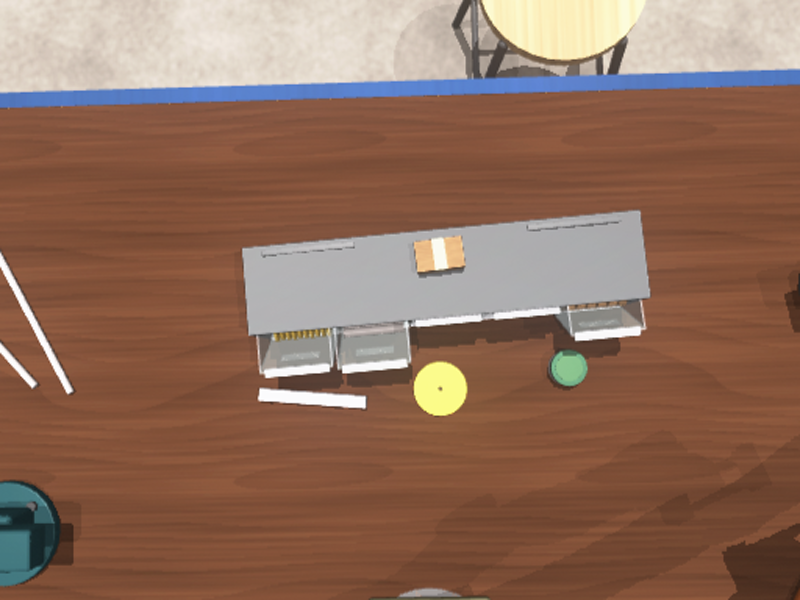

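The side and top views agree. Left to right (in the top view), discs (lip at about 297,375) and tubes (376,370) are tipped far out, pulleys and bolts are shut, and wheels (607,337) is tipped less. The tube, disc and tin lie low in front. Next I fit the rack pose and the tilts.

```bash
cat > geo.py <<'E'
from bench import bot, fingers, ik, telemetry, eyes, workorder
import numpy as np, cv2, json
from scipy.spatial.transform import Rotation as Ro
def proj(c,X):
    p=c['K']@(c['R']@np.asarray(X,float)+c['t']); return p[:2]/p[2]
def plane(c,uv,z):
    d=c['R'].T@np.linalg.inv(c['K'])@np.array([uv[0],uv[1],1.]); o=-c['R'].T@c['t']
    return o+d*(z-o[2])/d[2]
def R2w(rack,p): # rack=(x,y,yaw), p in rack frame
    x,y,a=rack; return np.array([x+np.cos(a)*p[0]-np.sin(a)*p[1], y+np.sin(a)*p[0]+np.cos(a)*p[1], p[2]])
def binpt(th,up,out): # (x,z) in rack frame
    return np.array([-.0665-up*np.sin(th)-out*np.cos(th), .014+up*np.cos(th)-out*np.sin(th)])
E
python3 - <<'E'
from geo import *
from scipy.optimize import least_squares
c=eyes.camera_info('top'); s=eyes.camera_info('side')
pt=[((243,249),(.0665,.3)),((640,211),(.0665,-.3)),((649,297),(-.0665,-.3)),((249,334),(-.0665,.3))]
ps=[((236,338),(.0665,.3)),((313,366),(-.0665,.3)),((435,154),(.0665,-.3)),((495,172),(-.0665,-.3))]
def res(v,w=(1,1)):
    r=[]
    for cam,L,k in((c,pt,w[0]),(s,ps,w[1])):
        for (u,q) in L:
            if k: r+=list(k*(proj(cam,R2w(v,(q[0],q[1],.164)))-np.array(u)*.64))
    return r
for w in((1,0),(0,1),(1,1)):
    o=least_squares(res,[.6,-.04,.08],args=(w,)); print(w,o.x.round(4),np.abs(o.fun).max())
rack=o.x if False else least_squares(res,[.6,-.04,.08],args=((1,.5),)).x
print(rack)
names={'discs':(2,(297,375)),'tubes':(1,(376,370)),'pulleys':(0,(448,323)),'bolts':(-1,(527,316)),'wheels':(-2,(607,337))}
for n,(k,uv) in names.items():
    ths=np.linspace(-.1,.8,181)
    e=[]
    for t in ths:
        b=binpt(t,.134,.010); e.append(abs(proj(c,R2w(rack,(b[0],.118*k,b[1])))[1]-uv[1]*.64))
    t=ths[np.argmin(e)];b=binpt(t,.134,.010); print(n,t.round(3),R2w(rack,(b[0],.118*k,b[1])).round(3),(proj(c,R2w(rack,(b[0],.118*k,b[1])))/.64).round(),(proj(s,R2w(rack,(b[0],.118*k,b[1])))/.64).round())
json.dump(list(rack),open('rack.json','w'))
# IK feasibility
psi=rack[2]
for a in (30,45,60,75):
  for sg in(1,-1):
    A=np.radians(a); z=np.array([np.sin(A)*np.cos(psi),np.sin(A)*np.sin(psi),-np.cos(A)]); x=sg*np.array([-np.sin(psi),np.cos(psi),0]); y=np.cross(z,x)
    M=np.stack([x,y,z],1); rpy=Ro.from_matrix(M).as_euler('xyz')
    out=[]
    for k in(-2,1,2):
      for t in(.6,0):
        b=binpt(t,.13,.02); P=R2w(rack,(b[0],.118*k,b[1]))-.014*z-.009*np.array([np.cos(A)*np.cos(psi),np.cos(A)*np.sin(psi),np.sin(A)])
        q=ik(P,rpy); out.append(None if q is None else np.round(q,1).tolist())
    print(a,sg,rpy.round(2),out)
E
```

```text
(1, 0) [ 0.6196 -0.0326  0.0696] 1.4429803594884447
(0, 1) [ 0.6176 -0.0328  0.0769] 2.3432769375269515
(1, 1) [ 0.6186 -0.0329  0.0732] 2.3278635688531892
[ 0.61916605 -0.03276057  0.07103782]
discs 0.425 [0.472 0.193 0.132] [298. 375.] [380. 374.]
tubes 0.455 [0.477 0.075 0.13 ] [375. 370.] [423. 326.]
pulleys -0.015 [ 0.545 -0.038  0.148] [449. 323.] [425. 262.]
bolts -0.01 [ 0.553 -0.156  0.148] [527. 316.] [458. 227.]
wheels 0.31 [ 0.519 -0.276  0.139] [608. 337.] [508. 206.]
30 1 [2.62 0.   1.64] [[1.3, 1.1, -1.2, 2.3, 2.0, 0.7, 0.5], [1.2, 1.1, -1.3, 2.1, 1.8, 0.7, 0.6], None, [0.4, 1.0, -1.3, 2.4, 1.9, 1.2, -0.6], None, [0.1, 1.0, -1.3, 2.3, 1.8, 1.3, -0.7]]
30 -1 [-2.62  0.   -1.5 ] [[0.9, 0.8, -0.4, 2.3, 3.3, 0.3, 2.2], [1.2, 1.1, -1.3, 2.1, 1.8, 0.7, -2.5], None, [-0.1, 0.7, -0.4, 2.5, 2.5, 0.7, 2.0], None, [-0.5, 0.7, -0.2, 2.4, 2.4, 0.6, 1.8]]
45 1 [2.36 0.   1.64] [[1.4, 1.3, -1.3, 2.4, 2.5, 0.8, 0.2], [1.3, 1.2, -1.2, 2.3, 2.4, 0.7, 0.2], None, None, None, None]
45 -1 [-2.36  0.   -1.5 ] [[1.1, 1.0, -0.6, 2.4, 3.3, 0.7, 2.4], [1.1, 1.0, -0.8, 2.3, 2.9, 0.5, 2.6], None, None, None, None]
60 1 [2.09 0.   1.64] [[1.5, 1.5, -1.3, 2.4, 2.9, 0.8, 0.2], [1.4, 1.4, -1.3, 2.3, 2.8, 0.8, 0.0], None, None, None, None]
60 -1 [-2.09 -0.   -1.5 ] [[1.2, 1.2, -0.6, 2.5, 3.6, 1.0, 2.4], [1.2, 1.2, -0.8, 2.3, 3.3, 0.8, 2.5], None, None, None, None]
75 1 [1.83 0.   1.64] [[1.7, 1.8, -1.3, 2.4, 3.2, 0.7, 0.2], [1.5, 1.7, -1.3, 2.3, 3.2, 0.8, 0.0], None, None, None, None]
75 -1 [-1.83  0.   -1.5 ] [[1.4, 1.4, -0.6, 2.4, 3.9, 1.1, 2.5], [1.3, 1.4, -0.8, 2.3, 3.7, 1.0, 2.6], None, None, None, None]
```

```bash
cat >> geo.py <<'E'
rack=json.load(open('rack.json'))
K={'discs':2,'tubes':1,'wheels':-2}
def frame(a,dy,sg):
    psi=rack[2]+dy
    z=np.array([np.sin(a)*np.cos(psi),np.sin(a)*np.sin(psi),-np.cos(a)]); x=sg*np.array([-np.sin(psi),np.cos(psi),0]); y=np.cross(z,x)
    n=np.cross(x,z)*sg; n=n if n[0]>0 else -n   # forward-facing side normal
    return z,n,Ro.from_matrix(np.stack([x,y,z],1)).as_euler('xyz')
def tcp(name,th,a,dy=0,sg=1,up=.134,out=.010,below=.008,off=0.):
    # TCP so that side face (9 mm from axis) touches lip edge, the tip reaching 'below' past it
    z,n,rpy=frame(a,dy,sg); b=binpt(th,up,out)
    P=R2w(rack,(b[0],.118*K[name]+off,b[1]))
    return P-.009*n-(.014-below)*z, rpy
E
python3 - <<'E'
from geo import *
for name in K:
  for a in (0,10,20,30):
    for dy in(-.4,0,.4,):
     for sg in(1,-1):
      r=[]
      for t in(.65,.5,.3,0):
        P,rpy=tcp(name,t,np.radians(a),dy,sg); q=ik(P,rpy); r.append(None if q is None else np.round(q,2).tolist())
      if all(x is not None for x in r): print(name,a,dy,sg,r[0],r[1],r[-1])
      elif any(r[1:]): print(name,a,dy,sg,[x is not None for x in r])
E
```

```text
discs 0 -0.4 1 [-0.17, 0.79, -0.56, 2.1, 0.88, 0.51, -0.16] [-0.09, 0.81, -0.69, 2.04, 0.9, 0.62, -0.16] [-0.09, 0.8, -0.62, 1.86, 0.69, 0.71, 0.13]
discs 0 -0.4 -1 [-0.67, 0.76, 0.26, 2.12, -0.59, 0.33, -1.81] [-0.65, 0.75, 0.25, 2.07, -0.47, 0.38, -1.92] [-0.59, 0.76, 0.24, 1.88, -0.32, 0.54, -2.04]
discs 0 0 1 [-0.01, 0.87, -0.84, 2.09, 1.08, 0.7, 0.05] [-0.02, 0.84, -0.8, 2.04, 0.98, 0.7, 0.17] [-0.02, 0.84, -0.75, 1.86, 0.8, 0.78, 0.43]
discs 0 0 -1 [-0.63, 0.75, 0.19, 2.12, -0.45, 0.3, -1.55] [-0.59, 0.73, 0.15, 2.07, -0.29, 0.35, -1.7] [-0.52, 0.74, 0.13, 1.88, -0.17, 0.53, -1.78]
discs 0 0.4 1 [0.17, 1.07, -1.26, 2.09, 1.24, 1.08, 0.29] [0.18, 1.05, -1.26, 2.04, 1.2, 1.09, 0.36] [0.19, 1.06, -1.26, 1.85, 1.12, 1.17, 0.56]
discs 0 0.4 -1 [-0.58, 0.75, 0.13, 2.12, -0.3, 0.29, -1.29] [-0.52, 0.73, 0.06, 2.07, -0.11, 0.35, -1.47] [-0.45, 0.74, 0.02, 1.88, -0.02, 0.52, -1.52]
discs 10 -0.4 1 [-0.73, 0.75, 0.2, 2.24, 0.03, 0.06, 0.63] [-0.71, 0.73, 0.19, 2.19, 0.08, 0.13, 0.59] [-0.24, 0.75, -0.47, 1.99, 0.95, 0.56, -0.18]
discs 10 -0.4 -1 [-0.78, 0.76, 0.29, 2.24, -0.81, 0.08, -1.
[... 7878 characters left out ...]
2.36, 2.55, 0.64, 2.4] [0.72, 0.81, -0.41, 2.33, 2.73, 0.52, 2.16] [0.65, 0.78, -0.4, 2.17, 2.48, 0.38, 2.36]
wheels 30 0 1 [1.31, 1.16, -1.25, 2.25, 1.95, 0.75, 0.47] [1.28, 1.13, -1.25, 2.21, 1.9, 0.73, 0.5] [1.19, 1.1, -1.25, 2.07, 1.75, 0.72, 0.61]
wheels 30 0 -1 [0.89, 0.84, -0.41, 2.27, 3.28, 0.33, 2.18] [0.87, 0.82, -0.41, 2.23, 3.28, 0.28, 2.14] [1.19, 1.1, -1.25, 2.07, 1.75, 0.72, -2.53]
wheels 30 0.4 1 [1.38, 1.19, -1.26, 2.08, 1.46, 0.61, 1.38] [1.36, 1.16, -1.26, 2.05, 1.41, 0.61, 1.41] [1.26, 1.15, -1.26, 1.91, 1.28, 0.64, 1.49]
wheels 30 0.4 -1 [1.23, 0.98, -0.87, 2.09, 1.3, 0.21, -1.65] [1.07, 0.88, -0.62, 2.06, -0.14, 0.08, -0.26] [0.96, 0.86, -0.58, 1.93, -0.14, 0.18, -0.35]
```

```bash
cat >> geo.py <<'E'
from math import pi
def push(name,th0,A=0.,sg=1,fmax=12.,off=0.):
    T=lambda th,**k: tcp(name,th,A,0,sg,off=off,**k)
    P,rpy=T(th0+.2)
    ex=np.array([np.cos(rack[2]),np.sin(rack[2]),0])
    bot.move_ptp(P+[0,0,.07],rpy)
    bot.line_to(P,v=.12)
    f0=np.array(telemetry.sense()['wrist_force'])
    ths=list(np.arange(th0+.13,.05,-.07))+list(np.arange(.04,-.09,-.015))
    for th in ths:
        P,_=T(th); bot.line_to(P,v=.06)
        s=telemetry.sense(); f=(np.array(s['wrist_force'])-f0)
        print(round(th,3),'t',round(s['time_s'],2),'F',f.round(1),'err mm',((s['position']-P)*1e3).round(1))
        if th<.06 and -f@ex>fmax: break
    s=telemetry.sense(); P=np.array(s['position'])
    bot.line_to(P-.05*ex,v=.1); bot.line_to(P-.05*ex+[0,0,.07],v=.15)
E
python3 - <<'E'
from geo import *
fingers.gripper_close(); push('wheels',.31)
cv2.imwrite('pics/top1.png',cv2.resize(eyes.snapshot('top'),(800,600))[:,:,::-1])
E
```

```text
0.44 t 5.41 F [-0.3  0.3 -0.7] err mm [1.1 0.1 0.9]
0.37 t 5.72 F [-0.4  0.7 -0.4] err mm [0.6 0.2 0.3]
0.3 t 6.03 F [ 0.4  1.4 -0.1] err mm [0.5 0.1 0.1]
0.23 t 6.33 F [ 0.1  1.  -0.9] err mm [0.8 0.2 0.2]
0.16 t 6.64 F [ 1.3  0.8 -1.9] err mm [0.7 0.2 0.2]
0.09 t 6.95 F [ 0.3  0.6 -1.1] err mm [0.7 0.2 0.1]
0.04 t 7.21 F [ 0.2  1.3 -0.6] err mm [0.4 0.2 0.1]
0.025 t 7.46 F [ 0.9  0.6 -0.1] err mm [ 0.1  0.  -0. ]
0.01 t 7.71 F [-0.7  0.9 -0.8] err mm [ 0.1 -0.   0. ]
-0.005 t 7.96 F [-0.1  0.9 -0.2] err mm [-0. -0. -0.]
-0.02 t 8.21 F [-5.9  1.2  2.1] err mm [-1.9 -0.2 -0.2]
-0.035 t 8.46 F [-8.7  0.8  5.8] err mm [-3.8 -0.3 -0.3]
-0.05 t 8.71 F [-13.4   1.6   9.3] err mm [-5.6 -0.5 -0.4]
```

View pics/top1.png

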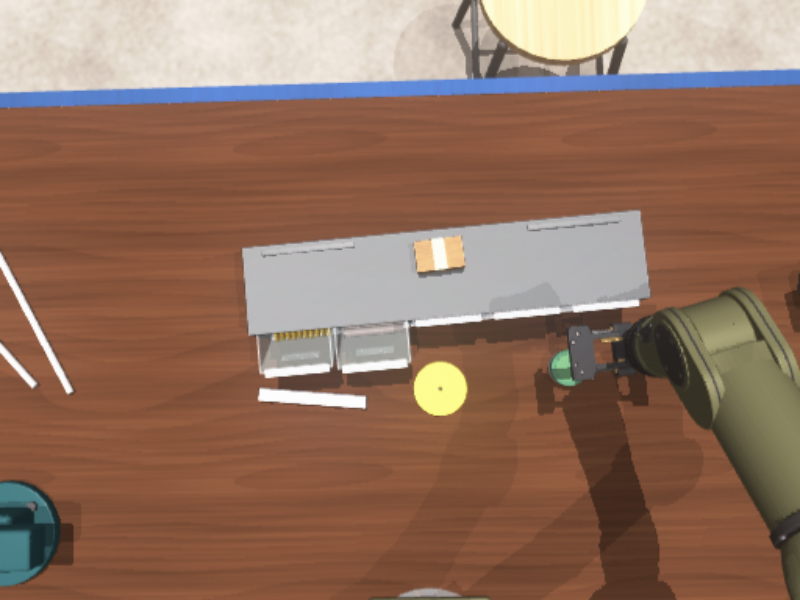

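Wheels now shows flush, with its lip in line with its neighbours at about (607,305). The tin, disc, tube and carton have not moved. Next are tubes and discs.

Run:
```python
from geo import *
def up():
    p=np.array(telemetry.sense()['position']); bot.line_to([p[0]-.04,p[1],.27],v=.15)
up(); push('tubes',.46); up(); push('discs',.45)
p=np.array(telemetry.sense()['position'])
bot.line_to([p[0]-.02,p[1],.28],v=.15)
bot.set_joints([1.217,0.689,-0.195,1.565,0.157,0.902,-0.215])
for n in('top','side'): cv2.imwrite(f'pics/{n}2.png',cv2.resize(eyes.snapshot(n),(800,600))[:,:,::-1])
print(telemetry.sense()['time_s'])
for l in('tin','tube','disc','carton'): eyes.snapshot('top') if 0 else print(l,[np.round(d['position'],3) for d in eyes.spot_in('top',l)[:1]])
```

```text
0.59 t 13.03 F [0.8 1.2 1.4] err mm [0.6 0.1 0.6]
0.52 t 13.34 F [ 1.   0.9 -0.1] err mm [ 0.  -0.   0.1]
0.45 t 13.65 F [0.6 0.1 0. ] err mm [-0.1 -0.  -0.1]
0.38 t 13.96 F [0.5 0.7 0. ] err mm [ 0.1  0.1 -0. ]
0.31 t 14.27 F [-0.4  0.8  0.2] err mm [0.3 0.1 0. ]
0.24 t 14.57 F [ 0.3  0.8 -0.1] err mm [0.5 0.1 0.1]
0.17 t 14.88 F [1.1 1.4 0.4] err mm [0.4 0.1 0. ]
0.1 t 15.19 F [-0.6  0.6 -0.3] err mm [0.3 0.1 0. ]
0.04 t 15.47 F [-0.1  0.9  0.5] err mm [ 0.3  0.1 -0. ]
0.025 t 15.72 F [-0.1  0.5 -0. ] err mm [0. 0. 0.]
0.01 t 15.97 F [0.4 1.3 0.7] err mm [0.1 0.  0. ]
-0.005 t 16.23 F [-1.6  1.2  1.6] err mm [-0.1 -0.  -0. ]
-0.02 t 16.48 F [-5.3  0.6  4.3] err mm [-2.  -0.2 -0.2]
-0.035 t 16.73 F [-10.5   0.4   7. ] err mm [-3.9 -0.3 -0.3]
-0.05 t 16.98 F [-13.3  -0.6  10.2] err mm [-5.7 -0.5 -0.4]
0.58 t 20.52 F [ 0.2 -0.5 -1. ] err mm [0.6 0.1 0.7]
0.51 t 20.82 F [ 0.  -0.8 -1.3] err mm [0.1 0.1 0.1]
0.44 t 21.13 F [ 0.3  0.5 -0.1] err mm [-0.1  0.  -0.1]
0.37 t 21.44 F [ 0.4  0.  -1.1] err mm [ 0.  0. -0.]
0.3 t 21.75 F [-0.4  0.4 -1.2] err mm [0.3 0.1 0. ]
0.23 t 22.06 F [-0.1  0.3 -1.3] err mm [0.4 0.1 0.1]
0.16 t 22.37 F [-0.8 -0.3 -0.3] err mm [0.5 0.  0.1]
0.09 t 22.68 F [0.4 0.  0.6] err mm [0.4 0.1 0. ]
0.04 t 22.93 F [-0.6  0.2 -1.5] err mm [0.3 0.  0. ]
0.025 t 23.18 F [ 0.2  0.6 -0.4] err mm [0.1 0.  0. ]
0.01 t 23.43 F [ 0.   0.4 -0.6] err mm [0.1 0.  0. ]
-0.005 t 23.68 F [-0.8 -0.3  0.3] err mm [-0.2 -0.  -0.1]
-0.02 t 23.93 F [-5.  -1.2  2.1] err mm [-2.1 -0.1 -0.2]
-0.035 t 24.18 F [-9.4 -1.3  5.2] err mm [-4.  -0.3 -0.3]
-0.05 t 24.43 F [-14.9  -2.    8.4] err mm [-5.8 -0.4 -0.4]
29.225
tin [array([ 0.473, -0.238,  0.036])]
tube [array([0.436, 0.187, 0.017])]
disc [array([ 0.44 , -0.03 ,  0.005])]
carton [array([ 0.643, -0.022,  0.194])]
```

View pics/top2.png

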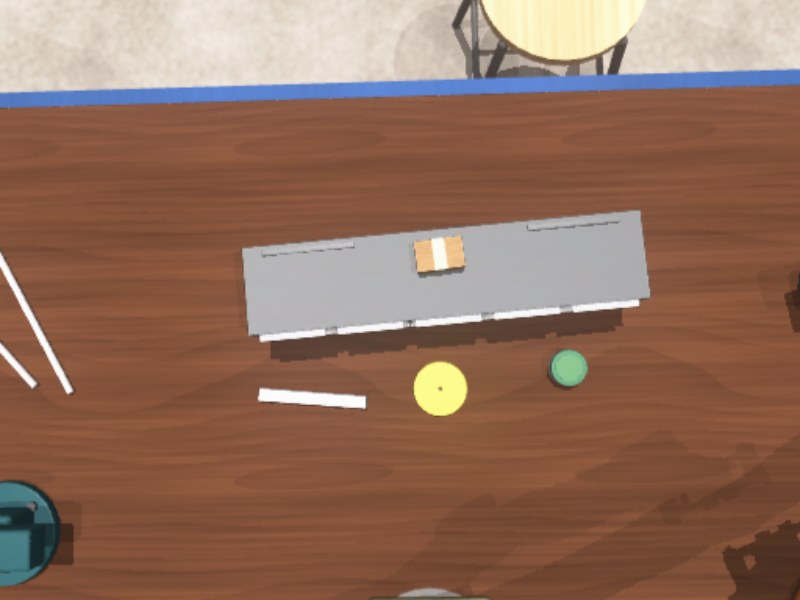

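View pics/side2.png

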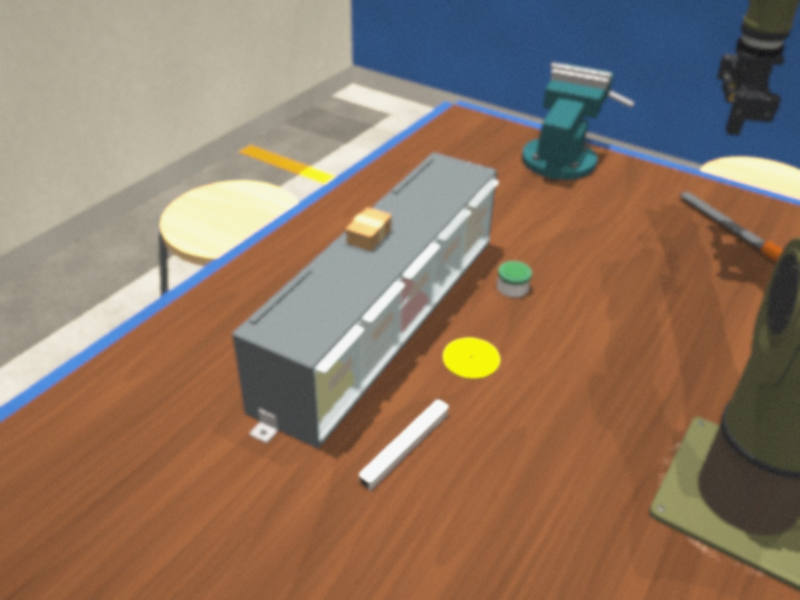

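All five lips lie on one line in both views, running from (293,335) to (606,305) in the top view. The bystanders are where they began, and the arm is back at its start pose, clear of everything.

Run:
```python
from bench import workorder
print(workorder.job_done())
```

```text
the job is handed in; nothing more can be done
None
```

I pushed the three tipped-out bins (wheels, tubes and discs) fully shut and handed the job in; no verdict is reported. With closed fingertips I pushed each lip along its arc at about 0.06 m/s. I pressed each bin against its stop until the force reached about 13–15 N. The bolts and pulleys bins were not touched.

- **Bins:** in the last top and side pictures all five lips are flush and in line. I judged this by eye and from the force rise at the stops; I did not measure each bin's angle again.
- **Bystanders:** the tin, tube, disc and carton were found within about 3 mm of their first positions, which is within the network's error.
- **Arm:** it is back at its start pose, touching nothing. The last clock reading was 29.2 s of the 67 s allowed.
- **Disagreements:** the top and side cameras differed by about 2 mm and 0.007 rad on the rack's position. In the first look some network reports put names on the wrong thing, so I checked them against the pictures. No check failed.

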